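Set the hanging levelling foot of a small press

TASK

One levelling foot of the blue press hangs in the air. Lay the orange shim flat on the table with its square pad centred under that foot and let go of it, then turn the black knob clockwise (seen from above) until the foot just bears on the shim, lightly nipping it so that it is no longer loose, but without forcing it. Leave the things standing around alone.

Things in the scene. Friction and masses are not known exactly. Their poses are not given: they have to be found in the camera images.
- press: small heavy blue craft press, fixed on the table. Origin on the table top straight below the axis of the levelling screw; its x axis points from the screw to the press's column. A 30 mm wide outrigger arm (22 to 32 mm above the table) runs along +x from the screw to the base casting, which spans x 90 to 215 mm and y -65 to 65 mm; column and head are up to 120 mm high, x 115 to 240 mm. The space under the arm's free end, in front (-x) and to both sides of the foot, is open
- screw_axis (a point): point on the vertical axis of the levelling screw, at the top of the arm's end, 32 mm above the table. Below it hangs the round black rubber foot, 36 mm across, its underside 10.8 to 14.5 mm above the table at the start (not reported). The foot is one piece with the spindle and the knob. 2.5 mm per radian clockwise (15.7 mm a turn); the screw stays where it is left. A hand that leans on the knob loads the foot too, while it leans
- knob_start (a point): middle of the range of knob heights at the start, 65 mm above the table on the screw axis (does not move). Round black fluted knob, 36 mm across, 24 mm high; its centre is 53 mm above the foot's underside, so 64 to 67.5 mm above the table at the start. It sinks as it is turned clockwise; when the foot meets the shim it stops sinking and the screw's stiffly sprung bush gives instead: the foot's load grows by 25 to 30 N per radian
- shim_seat (a point): centre of the top of the shim's square pad, 8 mm above the shim's underside. Orange loose plastic shim, 60 g: square pad 56 x 56 x 8 mm, from it a tail 14 mm wide and 8 mm thick runs along the point's -x axis to an upright grip tab. Black ring on the pad marks the place for the foot
- shim_tab (a point): grip point in the shim's upright tab: tab 22 mm (x) by 14 mm (y, grasp across this) by 34 mm high; this point lies on its mid planes, 24 mm above the shim's underside and 90 mm from the pad's centre along -x of the shim
- ink_bottle: square dark blue ink bottle with black cap, 44 x 44 x 56 mm, origin at the centre of its underside; bystander
- glue_bottle: orange-brown glue bottle with white nozzle, 34 mm across, 121 mm high, origin at the centre of its underside; bystander
- tape_roll: salmon roll of paper tape lying flat, 52 mm across, 12 mm high, origin at the centre of its underside; bystander
- eraser: eraser in a blue sleeve, 20 x 42 x 13 mm, origin at the centre of its underside; bystander
Things that resemble listed ones, but are neither listed nor needed, are in the scene too. Of the things shaped like the part that bears shim_seat, the orange one is meant.

How it is judged:
By the outcome, as a careful person would: the job done as asked, in the order asked, and still so for the second after the job is handed in, with the robot touching nothing.
It also fails if it takes over 72 s, if anything falls off the work surface, if the arm or the gripper's body presses on something with over 40 N, if the wrist force passes 120 N, or if a joint passes its speed limit or range.

ROBOT

A 6-joint arm with a two-finger parallel gripper is mounted at the origin on a cart in front of the work surface, level with it; the furniture and walls round the work are solid. World frame = base frame: x ahead of the robot, y to its left, z up, the work surface at z = 0. Lengths are in m, angles in rad, forces in N, time in s.
With the tool pointing down it reaches from about 0.225 to 0.725 m from the base axis. Payload 3.1 kg.
Tool frame: the origin (TCP) lies midway between the tips of the shut fingers; the grasp point (between the pads) lies 19 mm behind it; z points along the fingers, y is the line along which they close (so a half turn about z gives the same grasp; the last joint's range is limited). The gripper opens to 85 mm and grips with 20 to 120 N. Pads are 22 mm wide; open, the fingers measure 114 mm over their backs; the gripper's body (76 mm by 85 mm) begins 54 mm behind the grasp point. The pads swing forward as they close: fully open they stand 13 mm farther back than shut.
Start: joints at [-1.422, 0.048, 0.099, 1.622, 0, 1.443], TCP at [0.143, -0.505, 0.231] pointing down, gripper open.
Joint ranges: [-2.91, 2.91], [-0.99, 1.94], [-1.21, 1.42], [-2.12, 2.29], [-1.49, 1.47], [-3.14, 3.14]. Speed limits (rad/s): [2.79, 2.79, 3.14, 3.14, 3.14, 3.14].

INTERFACE

Orientations are given as a unit quaternion [x, y, z, w].
In Python, from station import state, grab_frame, ticket, recognise gives the robot as it stands.
- The arm moves only by the tool send_rows, never from a script. Its argument "plan" is a list that holds one entry, the list of rows, each a list of 5 numbers: the shift along the world's x, y, z in mm, then the turn about the world's z in rad, then the opening, from 0 (shut) to 1 (fully open). In form: [[[tx, ty, tz, roll, fingers], ...]]. A call has exactly 5 rows; each row shifts and turns the commanded pose from where the row before left it; what a row does not reach is not made up. A row lasts 1/8 s, in which the tool goes at most 62.5 mm and 10.7 degrees, less where a joint would pass 70% of its speed; a pose out of reach is approached as far as the arm can. A call is refused whole if a number of a shift passes 62.5 or a number of a turn 0.188, either way. A call with a gripper value outside its range is refused whole. The fingers move at their own pace and stop on an object; "force" is the grip in N (left out, the last holds). Time passes only in rows, so rows that do not move let the fingers close, or fill a call up. It gives the time, the measured TCP pose, the force, the opening and the grip force at its end, in the units of the state.
- state(): the state, without advancing time (a new reading comes with each control period).
- grab_frame(name): name is "scene" or "top" or "wrist"; returns a dict with "color" (400x640x3 uint8, red, green, blue), "fx", "fy", "cx", "cy" (pixels), "rvec" (rotation vector, rad) and "tvec" (3), from world to camera coordinates, as OpenCV has them. Camera axes: x right, y down, z forward; pixel columns grow to the right and rows downward; lengths in m; the calibration is good to about 2 mm. The wrist camera is an equidistant fisheye: a pixel r from the principal point sees the ray r / f radians off the axis. A picture is of the moment at which its call begins. There is no depth.
- ticket.sign_off(): hands the job in; it is judged then, once.
Trained networks look in the newest picture that a camera, given by its name, has taken for a name from the list of things; names that differ only in an ending like _2 or _b are one class to them, and where a whole thing is asked for, a point or a joint stands for the part that bears it (a point fixed in the world has none). Each returns a list of dicts, best first, with "p" (0 to 1); they miss things now and then, are a little off and sometimes report something else, mostly with a low value. They report only what shows in the picture. A call takes as long as a camera call. They do not tell look-alikes from the thing itself.
- recognise(camera, target): "location" ([row, column] as shares, 0 to 1, of the picture: columns of its width, rows of its height, amid what is visible of it).
The state is a dict: "clock": time; "qpos": joint angles; "dq": joint speeds; "joint_torque": joint torques, N m; "eef_pos": TCP position; "eef_rot": TCP orientation; "wrist_force": force on the tool from outside, world axes, zero at the start; "moment": the same for the moment, N m; "opening": finger opening in m; "grasp_force": force on a finger pad.
Only numpy, scipy, OpenCV 4.12 (cv2) and the standard library are available. Lean on these libraries where they do the work, as an engineer would, in place of code of your own. Each camera call takes 0.05 s, during which the arm holds its last target. There are 200 camera calls.

## Working session

There is one attempt and no reset: what is moved stays moved. The work goes in short steps, Python scripts to look and compute and a tool call to move; the robot and the scene stay as the last step left them, time stands still between calls to the robot, and variables do not carry over. Pictures are saved under pics/ and viewed, at most 10 in all, crops included, and the job is handed in when it is done.

Besides the shell and the picture viewer there is one more tool, called as name(argument=value, ...) on one line, values as JSON. send_rows: Moves the arm, as the interface text tells. Its arguments: {"type":"object","properties":{"plan":{"type":"array","items":{"type":"array","items":{"type":"array","items":{"type":"number"}}}},"force":{"type":"number"}},"required":["plan"]}

```bash
mkdir -p pics; cat > h.py <<'E'
import numpy as np, cv2
from station import state, grab_frame, ticket, recognise
def save(f,name,crop=None,scale=1):
    im=f["color"][:,:,::-1]
    if crop: r0,r1,c0,c1=crop; im=im[r0:r1,c0:c1]
    cv2.imwrite("pics/"+name,cv2.resize(im,None,fx=scale,fy=scale,interpolation=cv2.INTER_CUBIC))
def ray(f,u,v,z,fish=False):
    "world point at height z on pixel (u=col,v=row)"
    R=cv2.Rodrigues(np.array(f["rvec"],float))[0]; t=np.array(f["tvec"],float).ravel()
    x=(u-f["cx"])/f["fx"]; y=(v-f["cy"])/f["fy"]
    if fish:
        r=np.hypot(x,y); d=np.array([x/r*np.sin(r),y/r*np.sin(r),np.cos(r)]) if r>1e-9 else np.array([0,0,1.])
    else: d=np.array([x,y,1.])
    C=-R.T@t; d=R.T@d
    return C+d*(z-C[2])/d[2]
def proj(f,P):
    R=cv2.Rodrigues(np.array(f["rvec"],float))[0]; t=np.array(f["tvec"],float).ravel()
    p=R@np.array(P,float)+t
    return p[0]/p[2]*f["fx"]+f["cx"],p[1]/p[2]*f["fy"]+f["cy"]
E
python3 - <<'E'
from h import *
Z=dict(shim_seat=.008,shim_tab=.034,knob_start=.077,screw_axis=.032,press=.06,ink_bottle=.03,glue_bottle=.06,tape_roll=.012,eraser=.013)
for c in("top","scene"):
    f=grab_frame(c);save(f,c+"0.png")
    for n,z in Z.items():
        for d in recognise(c,n)[:4]:
            r,q=d["location"];print(c,n,round(d["p"],2),round(q*640),round(r*400),ray(f,q*640,r*400,z)[:2].round(3))
print(state())
E
```

```text
top shim_seat 0.84 407 246 [ 0.476 -0.288]
top shim_seat 0.6 450 156 [ 0.744 -0.419]
top shim_tab 0.84 453 158 [ 0.728 -0.42 ]
top shim_tab 0.8 406 249 [ 0.465 -0.281]
top knob_start 0.57 273 195 [0.601 0.086]
top screw_axis 0.9 272 192 [0.62  0.095]
top screw_axis 0.39 210 254 [0.439 0.259]
top press 0.59 276 191 [0.617 0.08 ]
top ink_bottle 0.55 224 225 [0.523 0.226]
top glue_bottle 0.48 225 186 [0.628 0.224]
top tape_roll 0.7 215 251 [0.45  0.251]
top tape_roll 0.32 227 188 [0.633 0.231]
scene shim_seat 0.91 330 298 [ 0.478 -0.302]
scene shim_seat 0.65 448 296 [ 0.728 -0.432]
scene shim_tab 0.8 325 299 [ 0.462 -0.309]
scene shim_tab 0.57 447 295 [ 0.713 -0.435]
scene knob_start 0.89 308 170 [0.596 0.036]
scene screw_axis 0.9 308 169 [0.616 0.076]
scene press 0.72 306 171 [0.597 0.05 ]
scene press 0.38 331 299 [ 0.467 -0.326]
scene ink_bottle 0.56 261 149 [0.528 0.226]
scene glue_bottle 0.61 290 136 [0.623 0.206]
scene tape_roll 0.44 236 162 [0.441 0.231]
scene eraser 0.53 305 206 [ 0.55  -0.032]
{'clock': 1.0, 'qpos': array([-1.42181552e+00,  4.80053427e-02,  9.92168987e-02,  1.62202901e+00,
       -1.07349129e-05,  1.44301487e+00]), 'dq': array([-0.00053883,  0.00051864,  0.00046254,  0.00034656,  0.00108272,
        0.00182164]), 'joint_torque': array([ 2.06746708e-04, -3.38657856e+01,  3.20165670e+01,  1.20631892e-03,
       -8.08878758e-05,  6.47162793e-06]), 'eef_pos': array([ 0.14344426, -0.50500932,  0.23131726]), 'eef_rot': array([ 9.90440600e-01,  1.37939905e-01, -5.47911558e-06, -1.05053557e-05]), 'wrist_force': array([-0.01146371,  0.21488599, -0.55702242]), 'moment': array([ 0.0143463 ,  0.02047228, -0.00932074]), 'grasp_force': 0.0, 'opening': 0.08527908289098476}
```

View pics/top0.png

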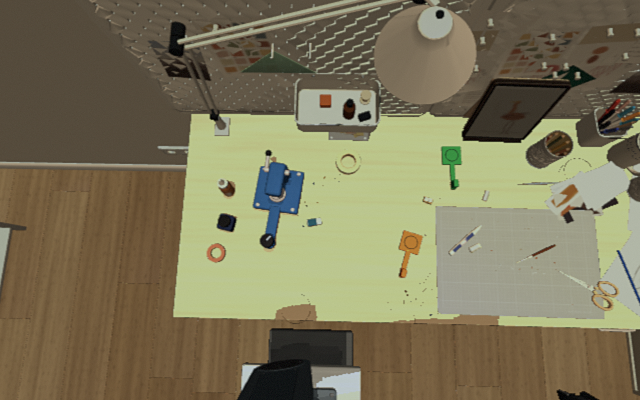

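View pics/scene0.png

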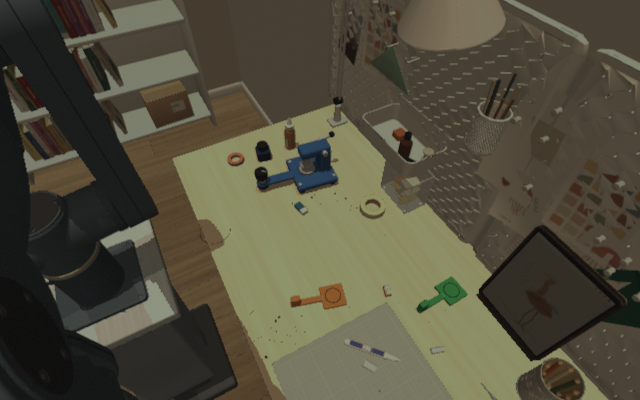

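The shim meant is the orange one (pad at 411,242, tab at 403,272 in the top view). The green one (pad 451,155) has the same shape but the wrong colour. The press knob is at (268,241) with its arm running up the image to the column. I'll confirm with an enlarged crop and measure.

```bash
python3 - <<'E'
from h import *
f=grab_frame("top");g=grab_frame("scene");save(f,"c1.png",(140,300,200,470),2.9)
for n,F in(("top",f),("scene",g)):
    h=cv2.cvtColor(F["color"],cv2.COLOR_RGB2HSV)
    m=cv2.inRange(h,(5,160,120),(18,255,255))
    k,lab,st,ce=cv2.connectedComponentsWithStats(m)
    for i in range(1,k):
        if st[i,4]>60:print(n,st[i],ce[i].round(1))
for p in((411,242),(403,272)):print(ray(f,*p,.008),ray(f,*p,.034))
print("knob",ray(f,268,240,.077), "col",ray(f,275,180,.12))
print(f["fx"])
E
```

```text
top [320  95  11  10 104] [325.2  99.6]
top [560 185  17  20 128] [569.  192.7]
top [399 231  23  47 474] [408.9 247.4]
scene [301 284  45  24 338] [326.7 297.2]
scene [326 289  14  13 137] [332.4 294.9]
[ 0.4879785  -0.30074313  0.008     ] [ 0.48533226 -0.29540015  0.034     ]
[ 0.40406086 -0.27700875  0.008     ] [ 0.40334057 -0.27221049  0.034     ]
knob [0.47761795 0.09299661 0.077     ] col [0.63185695 0.07589054 0.12      ]
400.36400388974533
```

View pics/c1.png

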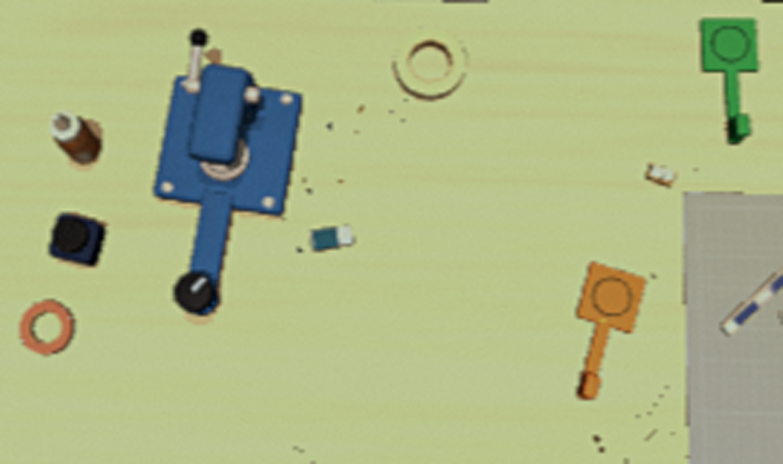

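The crop confirms it: the orange shim has its pad with black ring at crop (611,297) and its tab at (588,385). The knob, with a white mark, is at (196,292). I'll move over the shim.

send_rows(plan=[[[50,45,0,-0.114,1],[50,45,0,-0.114,1],[50,45,0,-0.114,1],[50,45,0,-0.114,1],[50,45,0,-0.114,1]]])

```text
clock: 1.72
eef_pos: [0.3771, -0.2946, 0.2316]
eef_rot: [0.989, -0.148, 0.0, 0.0]
wrist_force: [0.1, -0.3, 0.5]
opening: 0.0854
grasp_force: 0.0
```

```bash
cat >> h.py <<'E'
def fproj(f,P):
    R=cv2.Rodrigues(np.array(f["rvec"],float))[0]; t=np.array(f["tvec"],float).ravel()
    p=R@np.array(P,float)+t; r=np.hypot(p[0],p[1]); th=np.arctan2(r,p[2])
    return p[0]/r*th*f["fx"]+f["cx"],p[1]/r*th*f["fy"]+f["cy"]
def fray(f,u,v,z): return ray(f,u,v,z,True)
def yaw(s):
    x,y,z,w=s["eef_rot"]; return np.arctan2(2*(x*y+z*w),1-2*(y*y+z*z))
E
python3 - <<'E'
from h import *
f=grab_frame("wrist");save(f,"w1.png");s=state()
print(s["eef_pos"],yaw(s),f["fx"],f["cx"],f["cy"],f["tvec"],f["rvec"])
for n,z in dict(shim_seat=.008,shim_tab=.034).items():
  for d in recognise("wrist",n)[:2]:
    r,q=d["location"];print(n,d["p"],q*640,r*400,fray(f,q*640,r*400,z))
E
```

```text
[ 0.38219789 -0.28853518  0.23155895] -0.2925828886945283 309.70691628693146 317.8298934664225 200.20911966537273 [-0.17198633  0.3977212   0.4932857 ] [-1.76504164  2.38714138  0.31375178]
shim_seat 0.9 293.184 88.92 [ 0.48185967 -0.29753536  0.008     ]
shim_tab 0.68 295.104 91.72 [ 0.47521477 -0.29977722  0.034     ]
shim_tab 0.26 28.799999999999997 227.2 [0.45092103 0.19728472 0.034     ]
```

View pics/w1.png

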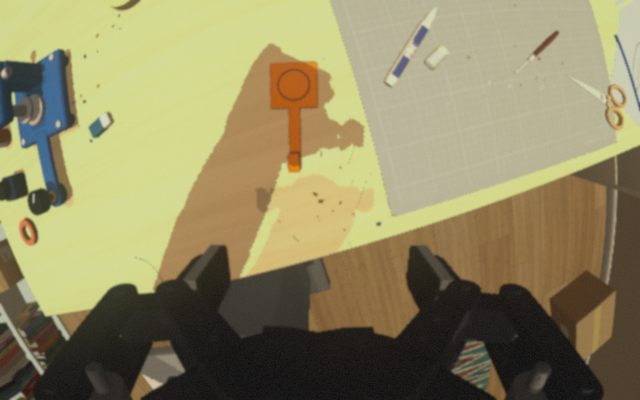

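The wrist view shows the shim's ring at (293,85) and its tab at (294,160). It also shows the press at the left, with the knob at (38,200). I'll fit the shim pose from its outline.

```bash
cat >> h.py <<'E'
from scipy.optimize import least_squares, minimize
BOX=[((-.028,.028),(-.028,.028),(0,.008)),((-.09,-.028),(-.007,.007),(0,.008)),((-.101,-.079),(-.007,.007),(0,.034))]
def sil(f,p,fn,S=4):
    m=np.zeros((400*S,640*S),np.uint8);c,s=np.cos(p[2]),np.sin(p[2])
    dz=p[3] if len(p)>3 else 0
    for b in BOX:
        pts=[fn(f,(p[0]+c*x-s*y,p[1]+s*x+c*y,z+dz)) for x in b[0] for y in b[1] for z in b[2]]
        h=cv2.convexHull(np.array(pts,np.float32)*S+S/2); cv2.fillConvexPoly(m,np.round(h).astype(np.int32),255)
    return cv2.resize(m,(640,400),interpolation=cv2.INTER_AREA)/255.
def shimfit(views,p0):
    ms=[]
    for f,fn in views:
        h=cv2.cvtColor(f["color"],cv2.COLOR_RGB2HSV); m=cv2.inRange(h,(3,150,60),(20,255,255))
        roi=cv2.dilate((sil(f,p0,fn)>0).astype(np.uint8),np.ones((15,15)))
        m=cv2.morphologyEx(m*roi,cv2.MORPH_CLOSE,np.ones((3,3)))/255.
        ms.append((f,fn,m))
    cost=lambda p:sum(np.abs(sil(f,p,fn)-m).sum()/m.sum() for f,fn,m in ms)
    r=minimize(cost,p0,method="Nelder-Mead",options=dict(initial_simplex=[p0]+[list(np.array(p0)+d) for d in np.diag([.006,.006,.08])],xatol=1e-5,fatol=1e-5))
    return r.x,r.fun
E
python3 - <<'E'
from h import *
w=grab_frame("wrist");t=grab_frame("top");g=grab_frame("scene")
for v in([(w,fproj)],[(t,proj)],[(g,proj)],[(w,fproj),(t,proj)]):
    x,c=shimfit(v,[.485,-.299,-.29]);print(x.round(4),round(c,3),"tab",x[0]-.09*np.cos(x[2]),x[1]-.09*np.sin(x[2]))
E
```

```text
[ 0.487  -0.2992 -0.2927] 0.043 tab 0.40086585701849314 -0.27321881605670745
[ 0.4879 -0.2988 -0.2897] 0.159 tab 0.40164117664412646 -0.2730743334947708
[ 0.4872 -0.2983 -0.2799] 0.139 tab 0.40072289301350905 -0.2734905919258406
[ 0.4877 -0.2992 -0.2849] 0.213 tab 0.4013504961114658 -0.2739018910148326
```

send_rows(plan=[[[19,15,-55,0,1],[0,0,-55,0,1],[0,0,-55,0,1],[0,0,-40,0,1],[0,0,-19,0,1]]])

```text
clock: 2.65
eef_pos: [0.3915, -0.2808, 0.004]
eef_rot: [0.989, -0.148, -0.002, -0.001]
wrist_force: [0.0, 0.2, 0.5]
opening: 0.0852
grasp_force: 0.0
```

send_rows(plan=[[[0,0,0,0,0.6],[0,0,0,0,0],[0,0,0,0,0],[0,0,0,0,0],[0,0,0,0,0]]], force=30)

```text
clock: 3.28
eef_pos: [0.3956, -0.2818, 0.0088]
eef_rot: [0.989, -0.146, 0.001, 0.001]
wrist_force: [-0.4, 1.6, 5.2]
opening: 0.0134
grasp_force: 33.3
```

```bash
python3 - <<'E'
from h import *
s=state();print(s["eef_pos"],yaw(s),s["opening"],s["grasp_force"],s["wrist_force"])
w=grab_frame("wrist");t=grab_frame("top")
save(w,"w2.png")
x,c=shimfit([(w,fproj)],[.487,-.299,-.29]);print(x,c)
E
```

```text
[ 0.39557447 -0.28175262  0.0088255 ] -0.2930452002690354 0.013420336634481545 33.2509446144104 [-0.39802979  1.60898333  5.1764052 ]
[ 0.48672722 -0.30615897 -0.30231893] 0.28057446739094977
```

send_rows(plan=[[[0,0,40,0,0],[0,0,40,0,0],[-6,50,0,0,0],[-6,50,0,0,0],[-6,50,0,0,0]]])

```text
clock: 4.0
eef_pos: [0.3763, -0.1295, 0.0871]
eef_rot: [0.989, -0.146, 0.0, -0.0]
wrist_force: [1.2, -0.4, -0.5]
opening: 0.0137
grasp_force: 32.6
```

send_rows(plan=[[[-10,50,0,0,0],[-10,50,0,0,0],[-10,50,0,0,0],[-10,50,0,0.05,0],[-8,50,0,0.05,0]]])

```text
clock: 4.62
eef_pos: [0.3126, 0.0479, 0.087]
eef_rot: [0.998, -0.062, 0.002, -0.031]
wrist_force: [0.3, -0.5, -0.4]
opening: 0.0134
grasp_force: 32.5
```

send_rows(plan=[[[0,0,0,0,0],[0,0,0,0,0],[0,0,0,0,0],[0,0,0,0,0],[0,0,0,0,0]]])

```text
clock: 5.25
eef_pos: [0.3136, 0.0466, 0.0873]
eef_rot: [0.997, -0.064, 0.002, -0.031]
wrist_force: [0.9, -0.0, 0.3]
opening: 0.0133
grasp_force: 32.6
```

```bash
python3 - <<'E'
from h import *
s=state();print(s["eef_pos"],yaw(s),s["opening"],s["grasp_force"],s["wrist_force"],s["clock"])
w=grab_frame("wrist");save(w,"w3.png",None,1.25)
for n,z in dict(knob_start=.077,screw_axis=.032).items():
  for d in recognise("wrist",n)[:2]:
    r,q=d["location"];print(n,d["p"],q*640,r*400,fray(w,q*640,r*400,z))
E
```

```text
[0.31360794 0.04656231 0.08732308] -0.1274840667133566 0.013319022571259739 32.55326449871063 [ 0.93978576 -0.00819045  0.27743774] 5.25
knob_start 0.56 212.992 12.32 [0.44436595 0.08511961 0.077     ]
screw_axis 0.65 222.016 9.520000000000001 [0.4645226  0.09505375 0.032     ]
```

View pics/w3.png

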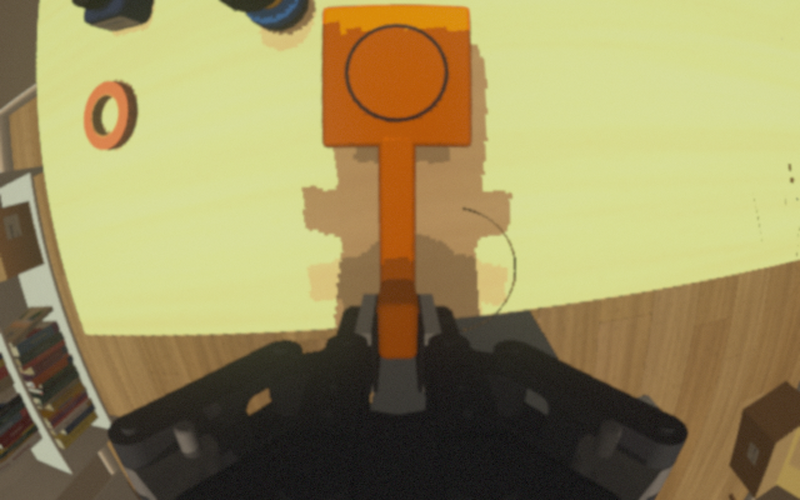

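The wrist view shows the shim held level across the image, ring at (397,72). The press foot and knob are just out of view at the top left (270,10). The tool is tilted about 3.5°, so I'll check the joints and fit the press position.

```bash
python3 - <<'E'
from h import *
from scipy.spatial.transform import Rotation as R
s=state();print(s["qpos"].round(3),s["dq"].round(3));print(R.from_quat(s["eef_rot"]).as_matrix().round(3))
w=grab_frame("wrist")
t=grab_frame("top");g=grab_frame("scene")
# knob blob in top/scene: dark pixels near prediction, knob as cylinder z .053-.077
from scipy.optimize import least_squares
def cyl(f,x,y,z0,z1,r,S=8):
    m=np.zeros((400*S,640*S),np.uint8)
    pts=[proj(f,(x+r*np.cos(a),y+r*np.sin(a),z)) for z in(z0,z1) for a in np.linspace(0,6.28,40)]
    cv2.fillConvexPoly(m,np.round(cv2.convexHull(np.array(pts,np.float32)*S+S/2)).astype(np.int32),255)
    return cv2.resize(m,(640,400),interpolation=cv2.INTER_AREA)/255.
ms=[]
for f in(t,g):
    roi=cyl(f,.478,.092,.045,.085,.03)>0
    v=f["color"].max(2);sat=f["color"].astype(int);mm=((v<75)&roi)
    k,lab,st,ce=cv2.connectedComponentsWithStats(mm.astype(np.uint8));i=1+np.argmax(st[1:,4]);print(st[i],ce[i])
    m=(lab==i).astype(np.uint8);c,_=cv2.findContours(m,0,2);h=cv2.convexHull(max(c,key=len));m2=np.zeros_like(m);cv2.fillConvexPoly(m2,h,1)
    ms.append((f,m2.astype(float)))
for sel in(ms[:1],ms[1:],ms):
    for zc in(.065,):
        r=minimize(lambda p:sum(np.abs(cyl(f,p[0],p[1],zc-.012,zc+.012,.018)-m).sum() for f,m in sel),[.478,.092],method="Nelder-Mead",options=dict(initial_simplex=[[.478,.092],[.486,.092],[.478,.1]],xatol=1e-4))
        print(r.x,r.fun,sel[0][1].sum())
E
```

```text
[-0.128 -0.533 -0.663  1.442  0.062  3.141] [ 0.004 -0.002  0.001  0.001 -0.002 -0.001]
[[ 0.992 -0.126  0.007]
 [-0.127 -0.99   0.061]
 [-0.001 -0.062 -0.998]]
[260 234  16  15 152] [267.42105263 240.89473684]
[255 167  18  21 249] [262.18875502 177.66666667]
[0.47700128 0.09588152] 22.117647058823533 185.0
[0.47224357 0.07283636] 104.65490196078431 278.0
[0.47636181 0.09418297] 142.1529411764706 185.0
```

send_rows(plan=[[[0,0,15,0.16,0],[0,0,15,0.16,0],[0,0,15,0.16,0],[0,0,15,0,0],[0,0,0,0,0]]])

```text
clock: 6.18
eef_pos: [0.3144, 0.0468, 0.1486]
eef_rot: [0.984, 0.175, -0.004, -0.03]
wrist_force: [0.2, 0.0, -1.0]
opening: 0.0133
grasp_force: 32.6
```

```bash
python3 - <<'E'
from h import *
s=state();print(s["eef_pos"],yaw(s),s["eef_rot"].round(3),s["qpos"].round(2),s["clock"])
w=grab_frame("wrist");s=state();print(s["eef_pos"],yaw(s))
save(w,"w4.png",None,1.25)
x,c=shimfit([(w,fproj)],[s["eef_pos"][0]+.09*np.cos(yaw(s)),s["eef_pos"][1]+.09*np.sin(yaw(s)),yaw(s)]);print(x,c)
for n,z in dict(knob_start=.077,screw_axis=.032).items():
  for d in recognise("wrist",n)[:2]:
    r,q=d["location"];print(n,d["p"],q*640,r*400,fray(w,q*640,r*400,z))
E
```

```text
[0.31440411 0.04677997 0.14864179] 0.3513114854819038 [ 0.984  0.175 -0.004 -0.03 ] [-0.12 -0.5  -0.52  1.58  0.05  2.67] 6.175
[0.31387971 0.04682718 0.14777176] 0.35167559326075953
[0.40319049 0.08317476 0.33086868] 0.2644050627243904
knob_start 0.63 332.416 5.52 [0.45439262 0.09166946 0.077     ]
screw_axis 0.69 336.76800000000003 4.4799999999999995 [0.47263677 0.09511924 0.032     ]
```

View pics/w4.png

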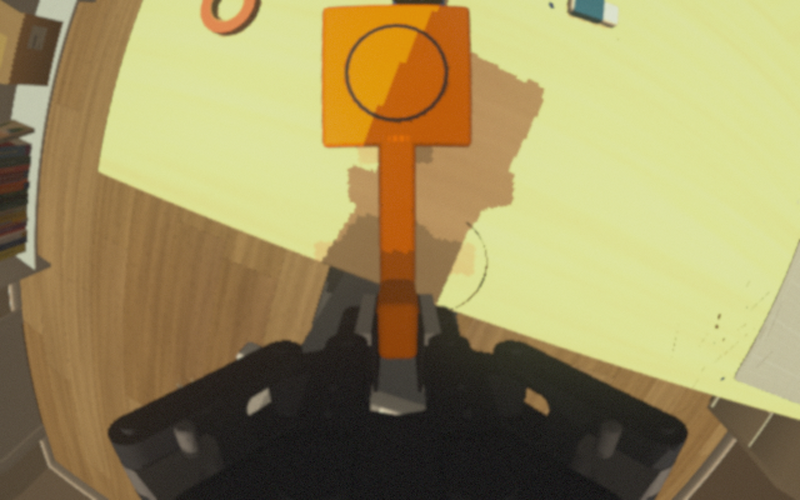

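The shim pad blocks the view of the foot. Joint 6 hit its limit earlier, and that left a 3.5° tool tilt. I'll unwind joint 6 in free air, which also makes room for the long clockwise turn later, and correct the tilt at the other end.

send_rows(plan=[[[16,0,2,0.187,0],[16,0,2,0.187,0],[16,0,2,0.187,0],[16,0,2,0.187,0],[16,0,2,0.187,0]]])

```text
clock: 6.95
eef_pos: [0.3934, 0.0469, 0.1564]
eef_rot: [0.798, 0.602, -0.02, -0.025]
wrist_force: [0.0, -0.6, -0.5]
opening: 0.013
grasp_force: 32.5
```

send_rows(plan=[[[0,0,0,0.187,0],[0,0,0,0.187,0],[0,0,0,0.187,0],[0,0,0,0.187,0],[0,0,0,0.187,0]]])

```text
clock: 7.58
eef_pos: [0.3929, 0.0469, 0.1564]
eef_rot: [0.441, 0.897, -0.028, -0.014]
wrist_force: [0.1, 0.2, -1.1]
opening: 0.0132
grasp_force: 32.5
```

send_rows(plan=[[[0,0,0,0.187,0],[0,0,0,0.187,0],[0,0,0,0.187,0],[0,0,0,0.187,0],[0,0,0,0.187,0]]])

```text
clock: 8.2
eef_pos: [0.3928, 0.0469, 0.1564]
eef_rot: [-0.011, 0.999, -0.031, -0.0]
wrist_force: [-0.2, 0.6, 0.1]
opening: 0.0131
grasp_force: 32.5
```

send_rows(plan=[[[0,0,0,0.187,0],[0,0,0,0.187,0],[0,0,0,0.187,0],[0,0,0,0.187,0],[0,0,0,0.187,0]]])

```text
clock: 8.82
eef_pos: [0.3928, 0.047, 0.1563]
eef_rot: [-0.46, 0.887, -0.027, 0.014]
wrist_force: [-0.2, -0.6, -0.8]
opening: 0.0136
grasp_force: 32.5
```

send_rows(plan=[[[0,0,0,0.187,0],[0,0,0,0.187,0],[0,0,0,0.187,0],[0,0,0,0.187,0],[0,0,0,0.187,0]]])

```text
clock: 9.45
eef_pos: [0.3927, 0.047, 0.1563]
eef_rot: [0.811, -0.585, 0.017, -0.025]
wrist_force: [0.3, -0.5, -1.3]
opening: 0.0132
grasp_force: 32.5
```

```bash
cat >> h.py <<'E'
from scipy.spatial.transform import Rotation as Ro
def show():
    s=state();M=Ro.from_quat(s["eef_rot"]).as_matrix()
    print("pos",s["eef_pos"].round(4),"yaw",round(yaw(s),3),"toolz",M[:,2].round(3),"tilt about tool x,y",np.round([-M[2,1],M[2,0]],3),"q",s["qpos"].round(3),"F",s["wrist_force"].round(1),"M",s["moment"].round(2),"op",round(s["opening"],4),"g",round(s["grasp_force"],1),"t",s["clock"])
E
python3 -c "from h import *;show()"
```

```text
pos [0.3927 0.047  0.1563] yaw -1.249 toolz [ 0.057  0.02  -0.998] tilt about tool x,y [ 0.06  -0.001] q [-0.071 -0.368 -0.416  1.467  0.024 -1.962] F [ 0.3 -0.5 -1.3] M [-0.03  0.13  0.08] op 0.0132 g 32.5 t 9.45
```

send_rows(plan=[[[0,0,0,0.187,0],[0,0,0,0.187,0],[0,0,0,0.187,0],[0,0,0,0.187,0],[0,0,0,0.187,0]]])

```text
clock: 10.07
eef_pos: [0.3928, 0.0469, 0.1564]
eef_rot: [0.987, -0.157, 0.004, -0.031]
wrist_force: [-0.8, 0.2, 0.2]
opening: 0.0136
grasp_force: 32.5
```

send_rows(plan=[[[0,0,0,0.18,0],[0,0,0,0.1,0],[0,0,0,0.1,0],[0,0,0,0,0],[0,0,0,0,0]]])

```text
clock: 10.7
eef_pos: [0.3934, 0.084, 0.1567]
eef_rot: [1.0, 0.009, -0.001, -0.015]
wrist_force: [-0.3, 0.4, -1.0]
opening: 0.0135
grasp_force: 32.6
```

```bash
python3 -c "from h import *;show()"
```

```text
pos [0.3934 0.084  0.1567] yaw 0.018 toolz [-0.003  0.03  -1.   ] tilt about tool x,y [ 0.03  -0.002] q [ 0.019 -0.283 -0.35   1.505  0.03  -3.14 ] F [-0.3  0.4 -1. ] M [-0.1   0.02  0.06] op 0.0135 g 32.6 t 10.7
```

send_rows(plan=[[[0,0,0,0.07,0],[0,0,0,0.07,0],[0,0,0,0,0],[0,0,0,0,0],[0,0,0,0,0]]])

```text
clock: 11.32
eef_pos: [0.3908, 0.1159, 0.1573]
eef_rot: [0.998, 0.06, -0.001, -0.001]
wrist_force: [-0.1, -0.7, -0.7]
opening: 0.0135
grasp_force: 32.6
```

```bash
python3 -c "from h import *;show()"
```

```text
pos [0.3908 0.1159 0.1573] yaw 0.12 toolz [-0.001  0.003 -1.   ] tilt about tool x,y [ 0.003 -0.001] q [ 1.210e-01 -2.650e-01 -3.350e-01  1.502e+00  3.000e-03 -3.141e+00] F [-0.1 -0.7 -0.7] M [-0.02  0.02 -0.03] op 0.0135 g 32.6 t 11.325
```

send_rows(plan=[[[-15,-24,18,-0.12,0],[-15,-24,18,-0.12,0],[-15,-24,18,-0.12,0],[-15,-24,18,-0.12,0],[0,0,0,0,0]]])

```text
clock: 11.95
eef_pos: [0.3312, 0.0192, 0.2311]
eef_rot: [0.984, -0.18, 0.002, -0.002]
wrist_force: [-0.1, -0.2, 0.4]
opening: 0.0135
grasp_force: 32.6
```

send_rows(plan=[[[0,0,0,0,0],[0,0,0,0,0],[0,0,0,0,0],[0,0,0,0,0],[0,0,0,0,0]]])

```text
clock: 12.58
eef_pos: [0.3307, 0.0209, 0.2291]
eef_rot: [0.984, -0.178, -0.001, -0.002]
wrist_force: [0.6, 0.7, -0.2]
opening: 0.0133
grasp_force: 32.6
```

```bash
python3 - <<'E'
from h import *
show()
w=grab_frame("wrist");np.save("w5.npy",w,allow_pickle=True)
save(w,"w5.png",None,1.25)
print([np.round(fproj(w,(.477,.095,z))) for z in(.032,.077)])
for n,z in dict(knob_start=.077,screw_axis=.032).items():
  for d in recognise("wrist",n)[:2]:
    r,q=d["location"];print(n,d["p"],q*640,r*400,fray(w,q*640,r*400,z))
E
```

```text
pos [0.3307 0.0209 0.2291] yaw -0.358 toolz [-0.     0.003 -1.   ] tilt about tool x,y [ 0.003 -0.002] q [-0.144 -0.46  -0.333  1.698  0.003 -2.928] F [ 0.6  0.7 -0.2] M [ 0.03  0.01 -0.04] op 0.0133 g 32.6 t 12.575
[array([210.,  82.]), array([195.,  77.])]
knob_start 0.82 193.024 35.0 [0.52002033 0.08232597 0.077     ]
screw_axis 0.64 196.096 34.48 [0.53839011 0.09170459 0.032     ]
```

View pics/w5.png

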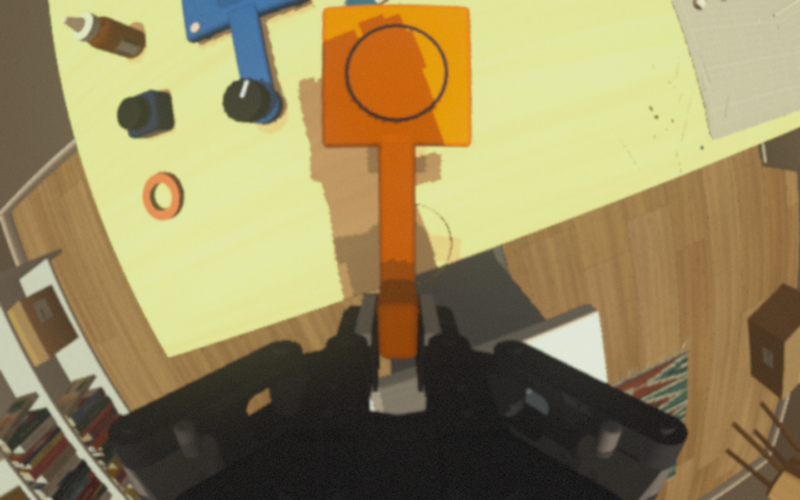

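The knob is now clear at (248,100) with its mark pointing up, and the arm runs to the base at (240,10). The shim's ring is at (397,72). I'll fit both.

```bash
python3 - <<'E'
from h import *
w=np.load("w5.npy",allow_pickle=True).item();s=state();tx,ty,tz=s["eef_pos"];ya=yaw(s)
dz=tz-.0088
col=w["color"].astype(int)
# shim in hand
def fit(p0):
    h=cv2.cvtColor(w["color"],cv2.COLOR_RGB2HSV);m=cv2.inRange(h,(3,150,60),(24,255,255))
    roi=cv2.dilate((sil(w,p0,fproj)>0).astype(np.uint8),np.ones((11,11)));m=cv2.morphologyEx(m*roi,cv2.MORPH_CLOSE,np.ones((3,3)))/255.
    m[230:]=0
    def cost(p):
        a=sil(w,p,fproj);a[230:]=0;return np.abs(a-m).sum()/m.sum()
    return minimize(cost,p0,method="Nelder-Mead",options=dict(initial_simplex=[p0]+[list(np.array(p0)+d) for d in np.diag([.006,.006,.06,.006])],xatol=1e-5,fatol=1e-5))
r=fit([tx+.09*np.cos(ya),ty+.09*np.sin(ya),ya,dz]);x=r.x;print("shim",x,r.fun)
d=np.array([x[0]-tx,x[1]-ty]);c,sn=np.cos(ya),np.sin(ya)
print("seat in tool yaw frame fwd,left:",c*d[0]+sn*d[1],-sn*d[0]+c*d[1],"yaw rel",x[2]-ya,"dz-tz",x[3]-tz)
print("ring by pixel at z=dz+.008",fray(w,317.6,57.8,x[3]+.008))
# knob
def cyl(x,y,z0,z1,r,S=8):
    m=np.zeros((400*S,640*S),np.uint8)
    pts=[fproj(w,(x+r*np.cos(a),y+r*np.sin(a),z)) for z in(z0,z1) for a in np.linspace(0,6.28,40)]
    cv2.fillConvexPoly(m,np.round(cv2.convexHull(np.array(pts,np.float32)*S+S/2)).astype(np.int32),255)
    return cv2.resize(m,(640,400),interpolation=cv2.INTER_AREA)/255.
roi=cyl(.477,.095,.045,.085,.03)>0
mm=((col.max(2)<70)&roi).astype(np.uint8)
k,lab,st,ce=cv2.connectedComponentsWithStats(mm);i=1+np.argmax(st[1:,4]);m=(lab==i).astype(np.uint8)
cn,_=cv2.findContours(m,0,2);h=cv2.convexHull(max(cn,key=len));m2=np.zeros_like(m);cv2.fillConvexPoly(m2,h,1);print(st[i],m2.sum())
for zc in(.064,.0675):
    r=minimize(lambda p:np.abs(cyl(p[0],p[1],zc-.012,zc+.012,.018)-m2).sum(),[.477,.095],method="Nelder-Mead",options=dict(initial_simplex=[[.477,.095],[.485,.095],[.477,.103]],xatol=1e-4))
    print("knob",zc,r.x,r.fun)
# arm axis: blue pixels -> world at z=.032, between 25 and 85 mm from screw
v,u=np.nonzero((col[:,:,2]>col[:,:,0]+40)&(col[:,:,2]>90))
P=np.array([fray(w,a,b,.032)[:2] for a,b in zip(u,v)]);q=P-[.477,.095]
R=np.hypot(*q.T);sel=(R>.035)&(R<.08)&(q[:,0]>0)
cc=P[sel].mean(0);e=np.linalg.svd(P[sel]-cc)[2][0];e=e*np.sign(e[0]);print("arm",sel.sum(),cc,np.arctan2(e[1],e[0]),"foot of axis to knob",(np.array([.477,.095])-cc)@[-e[1],e[0]], (cc-[.477,.095]),np.arctan2(*(cc-[.477,.095])[::-1]))
E
```

```text
shim [ 0.41915081 -0.01216938 -0.35142075  0.21721297] 0.017078815096949626
seat in tool yaw frame fwd,left: 0.09438198441757392 0.0001587722755890461 yaw rel 0.0064694592400565964 dz-tz -0.012070147850914842
ring by pixel at z=dz+.008 [ 0.41888523 -0.01260033  0.22521297]
[199  65  18  31 225] 410
knob 0.064 [0.476399   0.09717518] 747.7254901960785
knob 0.0675 [0.47630092 0.09723667] 773.2470588235294
arm 806 [0.53328568 0.08961453] -0.16684003758894936 foot of axis to knob -0.004036511785234174 [ 0.05628568 -0.00538547] -0.09539057494581338
```

```bash
python3 - <<'E'
from h import *
w=np.load("w5.npy",allow_pickle=True).item();col=w["color"].astype(int)
print([tuple(col[80,c]) for c in range(174,232,3)])
print([tuple(col[r,192]) for r in range(54,106,3)])
save(w,"w5c.png",(40,120,160,250),6)
E
```

```text
[(np.int64(226), np.int64(230), np.int64(158)), (np.int64(197), np.int64(206), np.int64(134)), (np.int64(74), np.int64(74), np.int64(55)), (np.int64(71), np.int64(71), np.int64(53)), (np.int64(71), np.int64(72), np.int64(55)), (np.int64(73), np.int64(71), np.int64(54)), (np.int64(71), np.int64(72), np.int64(55)), (np.int64(72), np.int64(70), np.int64(55)), (np.int64(73), np.int64(72), np.int64(57)), (np.int64(75), np.int64(73), np.int64(56)), (np.int64(74), np.int64(73), np.int64(58)), (np.int64(73), np.int64(71), np.int64(56)), (np.int64(66), np.int64(65), np.int64(46)), (np.int64(61), np.int64(59), np.int64(41)), (np.int64(63), np.int64(67), np.int64(64)), (np.int64(66), np.int64(78), np.int64(88)), (np.int64(69), np.int64(82), np.int64(96)), (np.int64(90), np.int64(79), np.int64(57)), (np.int64(173), np.int64(159), np.int64(103)), (np.int64(224), np.int64(226), np.int64(150))]
[(np.int64(80), np.int64(120), np.int64(159)), (np.int64(85), np.int64(122), np.int64(155)), (np.int64(116), np.int64(143), np.int64(155)), (np.int64(98), np.int64(105), np.int64(87)), (np.int64(71), np.int64(69), np.int64(57)), (np.int64(79), np.int64(77), np.int64(66)), (np.int64(110), np.int64(112), np.int64(102)), (np.int64(165), np.int64(171), np.int64(160)), (np.int64(107), np.int64(109), np.int64(99)), (np.int64(72), np.int64(71), np.int64(55)), (np.int64(72), np.int64(71), np.int64(56)), (np.int64(73), np.int64(72), np.int64(54)), (np.int64(74), np.int64(72), np.int64(56)), (np.int64(73), np.int64(72), np.int64(55)), (np.int64(98), np.int64(100), np.int64(68)), (np.int64(221), np.int64(225), np.int64(149)), (np.int64(227), np.int64(230), np.int64(156)), (np.int64(225), np.int64(230), np.int64(155))]
```

View pics/w5c.png

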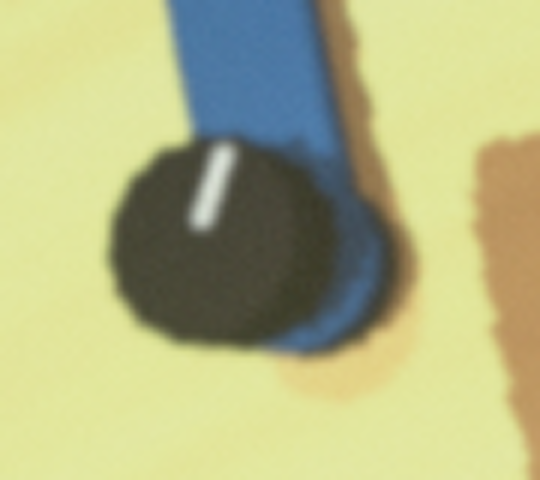

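The crop shows the knob disc at (220,240), about 230 px across, over the blue arm's rounded end. I'll refit with a proper threshold.

```bash
python3 - <<'E'
from h import *
w=np.load("w5.npy",allow_pickle=True).item();col=w["color"].astype(int)
def cyl(x,y,z0,z1,r,S=8):
    m=np.zeros((400*S,640*S),np.uint8)
    pts=[fproj(w,(x+r*np.cos(a),y+r*np.sin(a),z)) for z in(z0,z1) for a in np.linspace(0,6.28,40)]
    cv2.fillConvexPoly(m,np.round(cv2.convexHull(np.array(pts,np.float32)*S+S/2)).astype(np.int32),255)
    return cv2.resize(m,(640,400),interpolation=cv2.INTER_AREA)/255.
roi=cyl(.477,.095,.045,.085,.03)>0
mm=((col.max(2)<100)&(col[:,:,0]>col[:,:,2]+8)&roi).astype(np.uint8)
mm=cv2.morphologyEx(mm,cv2.MORPH_OPEN,np.ones((5,5)))
cn,_=cv2.findContours(mm,0,2);h=cv2.convexHull(max(cn,key=len));m2=np.zeros_like(mm);cv2.fillConvexPoly(m2,h,1);print(cv2.boundingRect(h),m2.sum())
for zc in(.064,.06575,.0675):
    r=minimize(lambda p:np.abs(cyl(p[0],p[1],zc-.012,zc+.012,.018)-m2).sum(),[.477,.095],method="Nelder-Mead",options=dict(initial_simplex=[[.477,.095],[.485,.095],[.477,.103]],xatol=1e-4))
    print("knob",zc,r.x,r.fun)
v,u=np.nonzero((col[:,:,2]>col[:,:,0]+30)&(col[:,:,2]>85))
P=np.array([fray(w,a,b,.032)[:2] for a,b in zip(u,v)]);q=P-r.x
for lo,hi in((.035,.08),(.04,.06),(.06,.08)):
    e=np.array([np.cos(-.17),np.sin(-.17)]);a=q@e;b=q@[-e[1],e[0]];s=(a>lo)&(a<hi)&(abs(b)<.03)
    pf=np.polyfit(a[s],b[s],1);print("arm",pf[1],pf[0]-.17,b[s].min(),b[s].max())
E
```

```text
(179, 66, 36, 31) 946
knob 0.064 [0.47756702 0.09888879] 209.1764705882353
knob 0.06575 [0.47668945 0.09902051] 221.95294117647057
knob 0.0675 [0.47603124 0.0988824 ] 235.74117647058821
arm -0.0015203900198626755 -0.13668221939395714 -0.014032647566910831 0.015454974348116742
arm -0.0006944155129811695 -0.15324288873745606 -0.013650405940063955 0.014431614158458544
arm -0.0011315723787984416 -0.1419350937060809 -0.013174373066025577 0.015454974348116742
```

send_rows(plan=[[[-2,33,-20,0.07,0],[-2,33,-20,0.07,0],[-3,33,-20,0.07,0],[0,0,-50,0,0],[0,0,-50,0,0]]])

```text
clock: 13.35
eef_pos: [0.3243, 0.1203, 0.0685]
eef_rot: [0.997, -0.073, 0.001, -0.002]
wrist_force: [1.0, 0.6, -0.7]
opening: 0.0133
grasp_force: 32.5
```

send_rows(plan=[[[0,0,-35,0,0],[0,0,-14,0,0],[0,0,0,0,0],[0,0,0,0,0],[0,0,0,0,0]]])

```text
clock: 13.98
eef_pos: [0.3253, 0.1199, 0.0221]
eef_rot: [0.997, -0.074, 0.001, -0.002]
wrist_force: [1.1, 0.1, -1.1]
opening: 0.0133
grasp_force: 32.5
```

```bash
python3 - <<'E'
from h import *
show()
w=grab_frame("wrist");t=grab_frame("top");g=grab_frame("scene")
np.save("w6.npy",w,allow_pickle=True)
s=state();tx,ty,tz=s["eef_pos"];ya=yaw(s);p0=[tx+.093*np.cos(ya),ty+.093*np.sin(ya),ya]
for F,fn in((t,proj),(g,proj)):
    x,c=shimfit([(F,fn)],p0);print(x,c)
print(p0,[fproj(w,(.4772,.097,z)) for z in(.012,.032,.077)])
save(g,"g6.png",(130,240,200,360),5)
E
```

```text
pos [0.3253 0.1199 0.0221] yaw -0.148 toolz [ 0.003  0.004 -1.   ] tilt about tool x,y [0.004 0.002] q [ 0.156 -0.392 -0.701  1.258  0.003 -2.838] F [ 1.1  0.1 -1.1] M [ 0.03  0.02 -0.02] op 0.0133 g 32.5 t 13.975
[ 0.41945968  0.1084144  -0.14922958] 0.22188540037691967
[ 0.41992197  0.1180448  -0.13320673] 0.34620518392053384
[np.float64(0.41655890461840106), np.float64(0.10606550030479295), np.float64(-0.14815384355757016)] [(np.float64(317.3154892168062), np.float64(-43.98291907119912)), (np.float64(317.07274285618297), np.float64(-63.58570524022116)), (np.float64(316.24409558840534), np.float64(-126.4408589986138))]
```

View pics/g6.png

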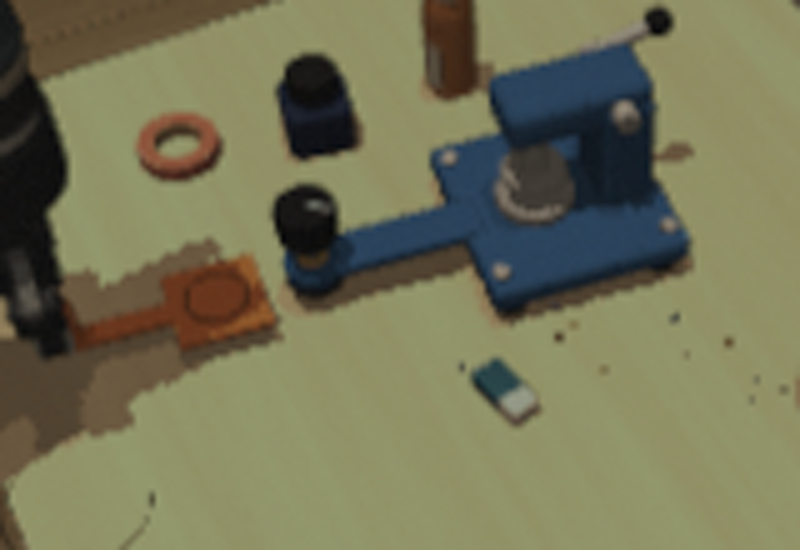

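The view shows the held shim level in front of the press, its ring at (218,297) and the foot at (305,270). Now I'll lower it.

send_rows(plan=[[[0,0,-5,0,0],[0,0,-3,0,0],[0,0,0,0,0],[0,0,0,0,0],[0,0,0,0,0]]])

```text
clock: 14.75
eef_pos: [0.3238, 0.1197, 0.0124]
eef_rot: [0.997, -0.074, -0.0, -0.002]
wrist_force: [-0.5, 0.1, -0.9]
opening: 0.0134
grasp_force: 32.5
```

send_rows(plan=[[[0,0,-1,0,0],[0,0,0,0,0],[0,0,-1,0,0],[0,0,0,0,0],[0,0,0,0,0]]])

```text
clock: 15.38
eef_pos: [0.3237, 0.1197, 0.0103]
eef_rot: [0.997, -0.074, -0.0, -0.002]
wrist_force: [-0.3, -0.6, -0.7]
opening: 0.0131
grasp_force: 32.5
```

send_rows(plan=[[[0,0,-1,0,0],[0,0,0,0,0],[0,0,0,0,0],[0,0,0,0,0],[0,0,0,0,0]]])

```text
clock: 16.0
eef_pos: [0.3237, 0.1197, 0.0093]
eef_rot: [0.997, -0.074, -0.0, -0.002]
wrist_force: [0.5, -0.6, -0.3]
opening: 0.0134
grasp_force: 32.5
```

send_rows(plan=[[[10,-1.4,0,0,0],[10,-1.4,0,0,0],[10,-1.5,0,0,0],[0,0,0,0,0],[0,0,0,0,0]]])

```text
clock: 16.62
eef_pos: [0.3535, 0.1153, 0.0091]
eef_rot: [0.997, -0.074, -0.001, -0.002]
wrist_force: [-0.9, 0.5, 0.2]
opening: 0.0136
grasp_force: 32.5
```

send_rows(plan=[[[10,-1.5,0,0,0],[10,-1.5,0,0,0],[11.5,-1.5,0,0,0],[0,0,0,0,0],[0,0,0,0,0]]])

```text
clock: 17.25
eef_pos: [0.3849, 0.1108, 0.0091]
eef_rot: [0.997, -0.074, -0.001, -0.002]
wrist_force: [0.8, -0.0, -0.5]
opening: 0.0134
grasp_force: 32.5
```

```bash
python3 - <<'E'
from h import *
show()
w=grab_frame("wrist");g=grab_frame("scene");t=grab_frame("top")
np.save("w7.npy",[w,g,t],allow_pickle=True)
save(w,"w7.png",(0,230,180,460),2.7)
print("screw/foot px",[fproj(w,(.4772,.097,z)) for z in(.012,.032)])
E
```

```text
pos [0.3849 0.1108 0.0091] yaw -0.148 toolz [-0.002  0.003 -1.   ] tilt about tool x,y [ 0.003 -0.002] q [ 0.11  -0.21  -0.59   1.192  0.003 -2.884] F [ 0.8 -0.  -0.5] M [ 0.02  0.02 -0.02] op 0.0134 g 32.5 t 17.25
screw/foot px [(np.float64(316.73412076566984), np.float64(56.96044196189604)), (np.float64(316.40333617653), np.float64(47.013952038070585))]
```

send_rows(plan=[[[0,0,-0.4,0,0.25],[0,0,0,0,0.4],[0,0,0,0,0.6],[0,0,0,0,0.6],[0,0,20,0,0.6]]])

```text
clock: 18.02
eef_pos: [0.3833, 0.1107, 0.0275]
eef_rot: [0.997, -0.074, -0.002, -0.001]
wrist_force: [1.0, 0.6, -1.2]
opening: 0.0514
grasp_force: 0.0
```

send_rows(plan=[[[0,0,30,0,0.6],[-10,0,40,0,0.6],[-20,0,40,0,0.6],[0,0,0,0,0.6],[0,0,0,0,0.6]]])

```text
clock: 18.65
eef_pos: [0.3553, 0.1109, 0.1386]
eef_rot: [0.997, -0.074, -0.0, -0.002]
wrist_force: [0.1, -0.0, 0.7]
opening: 0.0511
grasp_force: 0.0
```

```bash
python3 - <<'E'
from h import *
show()
w=grab_frame("wrist");g=grab_frame("scene");t=grab_frame("top")
np.save("w8.npy",[w,g,t],allow_pickle=True)
save(w,"w8.png",(0,200,190,440),3)
S=(.4772,.097)
print("S px",[fproj(w,(*S,z)) for z in(.008,.032,.077)],"tab top expected",fproj(w,(.4772-.089,.097+.0134,.034)))
E
```

```text
pos [0.3553 0.1109 0.1386] yaw -0.148 toolz [-0.     0.003 -1.   ] tilt about tool x,y [ 0.003 -0.001] q [ 0.119 -0.364 -0.447  1.487  0.003 -2.875] F [ 0.1 -0.   0.7] M [0.02 0.02 0.02] op 0.0511 g 0.0 t 18.65
S px [(np.float64(312.77102566261306), np.float64(54.346849001763275)), (np.float64(312.19668536655814), np.float64(48.353757388830644)), (np.float64(310.7681887394283), np.float64(33.550628930174526))] tab top expected (np.float64(312.1087098193894), np.float64(159.38358451883272))
```

View pics/w8.png

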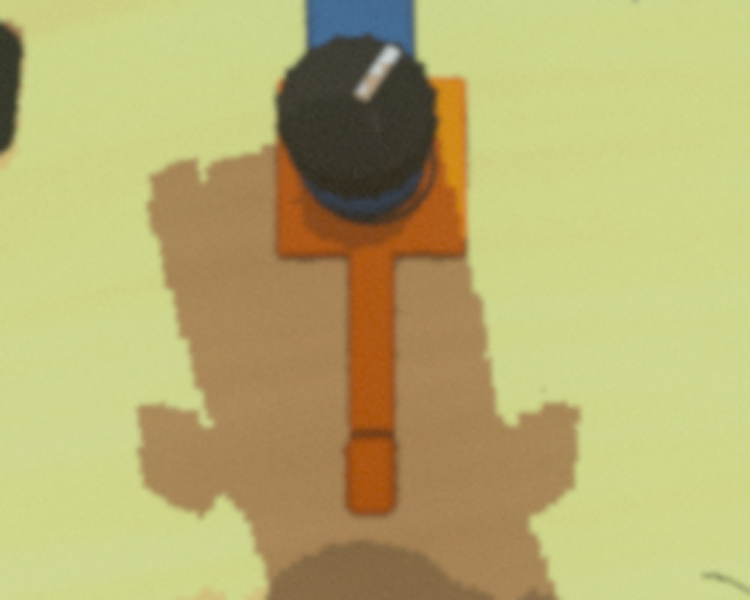

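The shim lies flat. Knob centre is at crop (357,117), arm axis at x≈360, pad spans x 277–466 and rows 78–255, tab at (371,475). The pad looks about 3 mm off towards −y, so I'll quantify that.

```bash
python3 - <<'E'
from h import *
w,g,t=np.load("w8.npy",allow_pickle=True)
c=lambda x,y:(x/3+190-.33,y/3-.33)
n=np.array([np.sin(.148),np.cos(.148)]);e=np.array([np.cos(.148),-np.sin(.148)])
def P(x,y,z):
    p=fray(w,*c(x,y),z)[:2]-[.4772,.097];return np.round([p@e*1e3,p@n*1e3],1)
for nm,a in dict(padNL=(277,255,.008),padNR=(466,255,.008),padFL=(277,78,.008),padFR=(466,78,.008),tabL=(347,490,.034),tabR=(396,490,.034),armL=(306,20,.032),armR=(413,20,.032),armL2=(306,35,.032),armR2=(413,40,.032),knobL=(278,112,.077),knobR=(436,112,.077),knobFar=(352,35,.077),armEnd32=(362,210,.032),armEnd22=(362,222,.022)).items():print(nm,P(*a))
# knob silhouette fit
col=w["color"].astype(int)
mm=((col.max(2)<100)&(col[:,:,0]>=col[:,:,2]+4)).astype(np.uint8);mm[:8]=0;mm[80:]=0;mm[:,:270]=0;mm[:,350:]=0
cn,_=cv2.findContours(cv2.morphologyEx(mm,cv2.MORPH_OPEN,np.ones((5,5))),0,2);h=cv2.convexHull(max(cn,key=len));print(cv2.boundingRect(h))
def cyl(x,y,z0,z1,r,S=8):
    m=np.zeros((120*S,640*S),np.uint8)
    pts=[fproj(w,(x+r*np.cos(a),y+r*np.sin(a),z)) for z in(z0,z1) for a in np.linspace(0,6.28,40)]
    cv2.fillConvexPoly(m,np.round(cv2.convexHull(np.array(pts,np.float32)*S+S/2)).astype(np.int32),255)
    return cv2.resize(m,(640,120),interpolation=cv2.INTER_AREA)/255.
m2=np.zeros((120,640));cv2.fillConvexPoly(m2,h,1)
for zc in(.064,.066,.068):
    r=minimize(lambda p:np.abs(cyl(p[0],p[1],zc-.012,zc+.012,.018)-m2).sum(),[.477,.098],method="Nelder-Mead",options=dict(initial_simplex=[[.477,.098],[.485,.098],[.477,.103]],xatol=1e-4))
    print(zc,r.x,r.fun,m2.sum())
E
```

```text
padNL [-26.9  26.7]
padNR [-27.1 -27.9]
padFL [27.7 27. ]
padFR [ 27.3 -28.2]
tabL [-92.9   5.6]
tabR [-92.9  -7.5]
armL [37.3 16.6]
armR [ 36.9 -12.1]
armL2 [32.7 16.6]
armR2 [ 30.8 -12.1]
knobL [-2.  18.6]
knobR [ -2.4 -15.8]
knobFar [16.1  2.5]
armEnd32 [-17.8   1.5]
armEnd22 [-19.6   1.7]
(283, 13, 52, 53)
0.064 [0.47562715 0.09885381] 178.73333333333335 2257.0
0.066 [0.47501589 0.0989457 ] 221.39215686274508 2257.0
0.068 [0.47474646 0.09885137] 268.64313725490194 2257.0
```

Relative to the screw the pad is about 2 mm too far forward and 2.5 mm too far right. There's time to spare, so I'll regrip and nudge it.

send_rows(plan=[[[15,0,-40,0,0.6],[14.6,0,-40,0,0.6],[0,0,-35,0,0.6],[0,0,-14.5,0,0.6],[0,0,0,0,0.6]]])

```text
clock: 19.42
eef_pos: [0.3832, 0.1107, 0.008]
eef_rot: [0.997, -0.074, -0.002, -0.001]
wrist_force: [-0.4, -0.2, 0.7]
opening: 0.051
grasp_force: 0.0
```

send_rows(plan=[[[0,0,0,0,0.3],[0,0,0,0,0],[0,0,0,0,0],[0,0,0,0,0],[0,0,0,0,0]]], force=25)

```text
clock: 20.05
eef_pos: [0.3863, 0.1111, 0.0111]
eef_rot: [0.997, -0.074, 0.001, -0.002]
wrist_force: [-1.3, -0.3, 6.2]
opening: 0.0134
grasp_force: 27.4
```

```bash
python3 -c "from h import *;show()"
```

```text
pos [0.3863 0.1111 0.0111] yaw -0.148 toolz [ 0.003  0.004 -1.   ] tilt about tool x,y [0.004 0.002] q [ 0.11  -0.214 -0.588  1.193  0.003 -2.883] F [-1.3 -0.3  6.2] M [-0.09  0.06 -0.09] op 0.0134 g 27.4 t 20.05
```

send_rows(plan=[[[0,0,0.6,0,0],[-0.7,1.3,0,0,0],[-0.7,1.3,0,0,0],[0,0,0,0,0],[0,0,0,0,0]]])

```text
clock: 20.68
eef_pos: [0.3851, 0.1132, 0.0111]
eef_rot: [0.997, -0.074, 0.001, -0.001]
wrist_force: [2.6, -0.6, 5.3]
opening: 0.0135
grasp_force: 27.4
```

```bash
python3 -c "from h import *;show()"
```

```text
pos [0.3851 0.1132 0.0111] yaw -0.148 toolz [ 0.003  0.002 -1.   ] tilt about tool x,y [0.003 0.003] q [ 1.170e-01 -2.150e-01 -5.900e-01  1.193e+00  2.000e-03 -2.876e+00] F [ 2.6 -0.6  5.3] M [-0.42 -0.53 -0.03] op 0.0135 g 27.4 t 20.675
```

send_rows(plan=[[[0,0,0,0,0.25],[0,0,0,0,0.4],[0,0,0,0,0.6],[0,0,0,0,0.6],[0,0,20,0,0.6]]])

```text
clock: 21.3
eef_pos: [0.3812, 0.1133, 0.0283]
eef_rot: [0.997, -0.074, -0.003, -0.001]
wrist_force: [0.3, -1.0, -0.4]
opening: 0.0511
grasp_force: 0.0
```

send_rows(plan=[[[0,0,30,0,0.6],[-10,0,40,0,0.6],[-20,0,40,0,0.6],[0,0,0,0,0.6],[0,0,0,0,0.6]]])

```text
clock: 21.92
eef_pos: [0.3534, 0.1135, 0.1396]
eef_rot: [0.997, -0.074, -0.0, -0.002]
wrist_force: [0.4, 0.0, -0.5]
opening: 0.0511
grasp_force: 0.0
```

```bash
python3 - <<'E'
from h import *
show()
w=grab_frame("wrist");np.save("w9.npy",w,allow_pickle=True)
old=np.load("w8.npy",allow_pickle=True)[0]
n=np.array([np.sin(.148),np.cos(.148)]);e=np.array([np.cos(.148),-np.sin(.148)])
for W in(old,w):
    h=cv2.cvtColor(W["color"],cv2.COLOR_RGB2HSV);m=cv2.inRange(h,(3,150,60),(24,255,255));m[:,:250]=0;m[:,380:]=0;m[185:]=0
    k,lab,st,ce=cv2.connectedComponentsWithStats(m);i=1+np.argmax(st[1:,4])
    v,u=np.nonzero(lab==i)
    P=np.array([fray(W,a,b,.008)[:2] for a,b in zip(u,v)])-[.4772,.097];a=P@e;b=P@n
    s=(a>-.024)&(a<-.018);q=(a>-.07)&(a<-.035);s2=(a>.012)&(a<.024)
    print("edges L/R near",b[s].min(),b[s].max(),"far",b[s2].min(),b[s2].max(),"front",np.percentile(a,99.7),"tail mid",b[q].mean(),"near edge",np.min(a[(abs(b)>.012)&(a>-.04)]))
E
```

```text
pos [0.3534 0.1135 0.1396] yaw -0.148 toolz [-0.001  0.003 -1.   ] tilt about tool x,y [ 0.003 -0.001] q [ 0.127 -0.366 -0.447  1.49   0.003 -2.867] F [ 0.4  0.  -0.5] M [-0.01  0.01 -0.01] op 0.0511 g 0.0 t 21.925
edges L/R near -0.02792242103458441 0.026742853187354854 far -0.027241093502080694 -0.018460082413398696 front 0.026736611763608073 tail mid -0.0006135230658969876 near edge -0.027663514354272317
edges L/R near -0.025692821087622324 0.02916778048561162 far -0.02503064326463747 0.028552181970506497 front 0.0243113670719195 tail mid 0.0017111497673052603 near edge -0.02954403194879236
```

The shim now sits where the screw is, within measurement error. Next is the knob.

send_rows(plan=[[[40,-4.8,0,0,0.75],[40,-4.8,0,0,0.75],[42.4,-4.7,0,0,0.75],[0,0,-30,0,0.75],[0,0,-30,0,0.75]]])

```text
clock: 22.6
eef_pos: [0.4755, 0.0988, 0.0771]
eef_rot: [0.997, -0.074, -0.002, -0.001]
wrist_force: [-0.5, -0.6, -0.5]
opening: 0.0643
grasp_force: 0.0
```

send_rows(plan=[[[0,0,-20,0,0.75],[0,0,-11.6,0,0.75],[0,0,0,0,0.75],[0,0,0,0,0.75],[0,0,0,0,0.75]]])

```text
clock: 23.22
eef_pos: [0.4768, 0.0993, 0.0496]
eef_rot: [0.997, -0.074, 0.001, -0.002]
wrist_force: [0.9, 0.2, -0.8]
opening: 0.0642
grasp_force: 0.0
```

```bash
python3 -c "from h import *;show()"
```

```text
pos [0.4768 0.0993 0.0496] yaw -0.148 toolz [ 0.002  0.003 -1.   ] tilt about tool x,y [0.004 0.001] q [ 0.065 -0.013 -0.326  1.256  0.003 -2.928] F [ 0.9  0.2 -0.8] M [ 0.01 -0.04  0.  ] op 0.0642 g 0.0 t 23.225
```

send_rows(plan=[[[-1,0,-2,0,0.5],[0,0,0,0,0.3],[0,0,0,0,0],[0,0,0,0,0],[0,0,0,0,0]]], force=30)

```text
clock: 23.85
eef_pos: [0.475, 0.0993, 0.0467]
eef_rot: [0.997, -0.074, -0.0, -0.002]
wrist_force: [0.0, 0.7, 2.6]
opening: 0.0353
grasp_force: 30.8
```

```bash
python3 -c "from h import *;show()"
```

```text
pos [0.475  0.0993 0.0467] yaw -0.148 toolz [-0.     0.004 -1.   ] tilt about tool x,y [ 0.004 -0.001] q [ 0.065 -0.013 -0.332  1.252  0.004 -2.928] F [0.  0.7 2.6] M [ 0.13  0.1  -0.02] op 0.0353 g 30.8 t 23.85
```

send_rows(plan=[[[0,0,-0.4,-0.16,0],[0,0,-0.4,-0.16,0],[0,0,-0.4,-0.16,0],[0,0,-0.4,-0.16,0],[0,0,0,0,0]]])

```text
clock: 24.48
eef_pos: [0.4756, 0.1005, 0.0452]
eef_rot: [0.924, -0.383, 0.0, -0.003]
wrist_force: [2.0, 4.1, 1.7]
opening: 0.0349
grasp_force: 30.8
```

```bash
python3 -c "from h import *;show()"
```

```text
pos [0.4756 0.1005 0.0452] yaw -0.786 toolz [ 0.003  0.006 -1.   ] tilt about tool x,y [ 0.007 -0.002] q [ 0.066 -0.014 -0.336  1.245  0.006 -2.29 ] F [2.  4.1 1.7] M [ 1.1  -0.29 -0.09] op 0.0349 g 30.8 t 24.475
```

send_rows(plan=[[[0.2,0.4,-0.3,-0.12,0],[0.2,0.4,-0.3,-0.12,0],[0,0,-0.3,-0.12,0],[0,0,-0.3,-0.12,0],[0,0,0,0,0]]])

```text
clock: 25.1
eef_pos: [0.4765, 0.1011, 0.0441]
eef_rot: [0.806, -0.591, 0.001, -0.003]
wrist_force: [2.7, 4.7, 1.0]
opening: 0.035
grasp_force: 30.7
```

```bash
python3 -c "from h import *;show()"
```

```text
pos [0.4765 0.1011 0.0441] yaw -1.265 toolz [ 0.005  0.005 -1.   ] tilt about tool x,y [ 0.007 -0.003] q [ 0.068 -0.013 -0.337  1.24   0.004 -1.808] F [2.7 4.7 1. ] M [ 1.04 -0.5  -0.04] op 0.035 g 30.7 t 25.1
```

send_rows(plan=[[[0,0,-0.25,-0.1,0],[0,0,-0.25,-0.1,0],[0,0,0,0,0],[0,0,0,0,0],[0,0,0,0,0]]])

```text
clock: 25.72
eef_pos: [0.4768, 0.1012, 0.0436]
eef_rot: [0.744, -0.669, 0.001, -0.004]
wrist_force: [2.8, 4.8, -0.8]
opening: 0.0351
grasp_force: 30.7
```

```bash
python3 -c "from h import *;show()"
```

```text
pos [0.4768 0.1012 0.0436] yaw -1.465 toolz [ 0.007  0.004 -1.   ] tilt about tool x,y [ 0.007 -0.004] q [ 0.069 -0.013 -0.338  1.238  0.004 -1.608] F [ 2.8  4.8 -0.8] M [ 1.03 -0.63 -0.04] op 0.0351 g 30.7 t 25.725
```

send_rows(plan=[[[0,0,-0.25,-0.1,0],[0,0,-0.25,-0.1,0],[0,0,0,0,0],[0,0,0,0,0],[0,0,0,0,0]]])

```text
clock: 26.35
eef_pos: [0.4773, 0.1012, 0.0432]
eef_rot: [-0.673, 0.74, -0.001, 0.004]
wrist_force: [4.4, 5.4, -0.6]
opening: 0.035
grasp_force: 30.6
```

```bash
python3 -c "from h import *;show()"
```

```text
pos [0.4773 0.1012 0.0432] yaw -1.665 toolz [ 0.008  0.004 -1.   ] tilt about tool x,y [ 0.007 -0.004] q [ 0.069 -0.012 -0.339  1.236  0.003 -1.408] F [ 4.4  5.4 -0.6] M [ 1.06 -0.8  -0.03] op 0.035 g 30.6 t 26.35
```

send_rows(plan=[[[0.4,0.3,-0.25,-0.1,0],[0,0,-0.25,-0.1,0],[0,0,0,0,0],[0,0,0,0,0],[0,0,0,0,0]]])

```text
clock: 26.98
eef_pos: [0.4777, 0.1012, 0.0427]
eef_rot: [-0.596, 0.803, -0.001, 0.004]
wrist_force: [4.6, 3.9, -0.7]
opening: 0.035
grasp_force: 30.6
```

```bash
python3 -c "from h import *;show()"
```

```text
pos [0.4777 0.1012 0.0427] yaw -1.865 toolz [ 0.008  0.002 -1.   ] tilt about tool x,y [ 0.007 -0.005] q [ 0.07  -0.011 -0.338  1.235  0.002 -1.207] F [ 4.6  3.9 -0.7] M [ 0.93 -0.82 -0.11] op 0.035 g 30.6 t 26.975
```

send_rows(plan=[[[0.4,0,-0.25,-0.1,0],[0,0,-0.25,-0.1,0],[0,0,0,0,0],[0,0,0,0,0],[0,0,0,0,0]]])

```text
clock: 27.6
eef_pos: [0.4782, 0.1011, 0.0422]
eef_rot: [-0.513, 0.859, -0.001, 0.004]
wrist_force: [4.7, 4.2, -0.4]
opening: 0.0347
grasp_force: 30.6
```

```bash
python3 -c "from h import *;show()"
```

```text
pos [0.4782 0.1011 0.0422] yaw -2.065 toolz [ 0.008  0.002 -1.   ] tilt about tool x,y [ 0.006 -0.005] q [ 7.000e-02 -9.000e-03 -3.380e-01  1.234e+00  1.000e-03 -1.006e+00] F [ 4.7  4.2 -0.4] M [ 0.94 -0.87 -0.03] op 0.0347 g 30.6 t 27.6
```

send_rows(plan=[[[0.2,0,-0.25,-0.1,0],[0,0,-0.25,-0.1,0],[0,0,0,0,0],[0,0,0,0,0],[0,0,0,0,0]]])

```text
clock: 28.22
eef_pos: [0.4786, 0.101, 0.0419]
eef_rot: [-0.424, 0.905, -0.001, 0.004]
wrist_force: [3.4, 3.0, -0.2]
opening: 0.0352
grasp_force: 30.6
```

```bash
python3 -c "from h import *;show()"
```

```text
pos [0.4786 0.101  0.0419] yaw -2.265 toolz [ 0.008  0.001 -1.   ] tilt about tool x,y [ 0.006 -0.006] q [ 0.071 -0.008 -0.337  1.233  0.    -0.806] F [ 3.4  3.  -0.2] M [ 0.88 -0.84 -0.06] op 0.0352 g 30.6 t 28.225
```

send_rows(plan=[[[0,0,-0.25,-0.1,0],[0,0,-0.25,-0.1,0],[0,0,0,0,0],[0,0,0,0,0],[0,0,0,0,0]]])

```text
clock: 28.85
eef_pos: [0.479, 0.1008, 0.0418]
eef_rot: [-0.332, 0.943, -0.002, 0.004]
wrist_force: [5.3, 3.0, 0.3]
opening: 0.0352
grasp_force: 30.7
```

```bash
python3 -c "from h import *;show()"
```

```text
pos [0.479  0.1008 0.0418] yaw -2.465 toolz [ 0.009 -0.    -1.   ] tilt about tool x,y [ 0.006 -0.006] q [ 7.100e-02 -7.000e-03 -3.370e-01  1.233e+00 -1.000e-03 -6.050e-01] F [5.3 3.  0.3] M [ 0.73 -0.87 -0.07] op 0.0352 g 30.7 t 28.85
```

The knob's sinking has levelled off: commanded-minus-measured height rose from 1.0 to 1.6 mm. Contact was therefore at about 2.05 rad, which puts the foot 13 mm up at the start, within its range. I'm now about 0.26 rad past contact (≈7 N). I'll add 0.08 rad, stop leaning, and release.

send_rows(plan=[[[0,0,0.3,-0.08,0],[0,0,0.3,0,0],[0,0,0,0,0],[0,0,0,0,0],[0,0,0,0,0]]])

```text
clock: 29.48
eef_pos: [0.479, 0.1006, 0.0418]
eef_rot: [-0.294, 0.956, -0.002, 0.004]
wrist_force: [5.6, 1.6, -1.6]
opening: 0.0349
grasp_force: 30.5
```

```bash
python3 -c "from h import *;show()"
```

```text
pos [0.479  0.1006 0.0418] yaw -2.545 toolz [ 0.008 -0.001 -1.   ] tilt about tool x,y [ 0.006 -0.006] q [ 0.071 -0.007 -0.337  1.233 -0.002 -0.525] F [ 5.6  1.6 -1.6] M [ 0.7  -1.13 -0.01] op 0.0349 g 30.5 t 29.475
```

send_rows(plan=[[[0,0,0,0,0.5],[0,0,0,0,0.75],[0,0,0,0,0.75],[0,0,0,0,0.75],[0,0,0,0,0.75]]])

```text
clock: 30.1
eef_pos: [0.4761, 0.1002, 0.0411]
eef_rot: [-0.292, 0.956, -0.001, 0.001]
wrist_force: [-0.5, 0.4, -0.2]
opening: 0.0639
grasp_force: 0.0
```

send_rows(plan=[[[0,0,25,0,0.75],[0,0,40,0,0.75],[0,0,40,0,0.75],[-40,0,0,0,0.75],[-50,0,0,0,0.75]]])

```text
clock: 30.72
eef_pos: [0.3863, 0.1002, 0.1473]
eef_rot: [-0.292, 0.956, -0.002, 0.002]
wrist_force: [-0.4, 0.1, 0.2]
opening: 0.0639
grasp_force: 0.0
```

```bash
python3 - <<'E'
from h import *
show()
g=grab_frame("scene");t=grab_frame("top")
for F in(t,g):
    x,c=shimfit([(F,proj)],[.4755,.099,-.148]);print(x,c)
# knob mark angle in scene/top: brightest low-saturation pixels near knob top
for F in(t,np.load("w8.npy",allow_pickle=True)[2]):
    u0,v0=proj(F,(.4758,.099,.075));u0,v0=int(round(u0)),int(round(v0))
    print((u0,v0));print(F["color"][v0-8:v0+9,u0-8:u0+9].min(2))
E
```

```text
pos [0.3863 0.1002 0.1473] yaw -2.548 toolz [ 0.005 -0.002 -1.   ] tilt about tool x,y [ 0.004 -0.003] q [ 0.087 -0.294 -0.377  1.483 -0.002 -0.506] F [-0.4  0.1  0.2] M [ 0.04  0.06 -0.02] op 0.0639 g 0.0 t 30.725
[ 0.47763709  0.09964822 -0.13877124] 1.3523947283831563
[ 0.47598495  0.09995095 -0.14179638] 0.7737859301426664
(266, 241)
[[88 93 89 74 44 32 36 57 29 28 30 29 30 30 32 35 32]
 [87 89 92 70 38 30 25 35 18 20 24 21 27 32 30 30 28]
 [88 89 88 69 32 19 17 19 19 15 20 16 18 27 32 29 27]
 [88 90 83 54 21 15 13 13 11 14 15 14 17 15 23 28 30]
 [90 91 74 41 16 15 17 18 21 18 18 16 13 19 24 24 38]
 [89 83 57 24 15 15 17 17 14 17 18 19 18 15 16 12 35]
 [91 81 51 16 12 13 19 18 17 17 20 13 21 19  9  8 23]
 [91 72 32 11 11 16 17 17 22 20 18 19 20 22 14  5 18]
 [92 76 38 17 15 18 16 37 64 53 22 15 19 22 15  6  5]
 [91 80 48 18 13 16 21 55 81 65 19 13 17 20 13  3  6]
 [89 73 32 12 12 15 18 57 81 65 19 17 20 21  9  9 13]
 [89 71 32 16 15  8 23 57 77 59 18 19 22 13  8  8 14]
 [92 69 39 25 18 13 20 55 77 55 21 16 13  6 11 16 25]
 [83 59 36 34 27 17 15 40 51 39 15 14  7  7 11  9 24]
 [84
[... 677 characters left out ...]
 28  11  15  12  11  18  55  58  30  12  19  17  15   5  28]
 [ 90  69  26  11  16  17  16  13  21  23  13  18  17  18   2   2  23]
 [ 89  73  34  12  17  17  22  19  14  20  18  21  20  17  14   5  18]
 [ 88  74  41  17  12  15  17  16  17  16  22  20  17  17  10  11  21]
 [ 89  88  62  23  14  14  15  17  16  19  19  17  18  12   7   9  31]
 [ 91  80  58  28  16  17  14  17  15  17  17   9  11   8   9  15  34]
 [ 92  83  60  33  21  17  14  14  16  11  10   9  10  20  22  30  27]
 [ 92  71  40  34  30  21  17  16  17  16   7   8  12  19  35  29  21]
 [ 90  72  39  33  29  23  25  20  26  31  33  22  18  16  20  17  28]
 [ 89  68  33  32  33  35  31  25  25  24  29  21  20  20  23  29  35]]
```

```bash
python3 -c "from h import *;print(ticket.sign_off())"
```

```text
the job is handed in; nothing more can be done
None
```

I laid the orange shim flat under the foot, with its pad centred to about 1 to 2 mm and let go, then turned the knob 2.4 rad clockwise, which nips the shim at roughly 8 to 10 N. I estimated that load from the turn past contact rather than measuring it. I left the other things alone and handed the job in at about 31 s.

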